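# Clear the drilling rubble and swap the core bits

### The arm

A 7-joint arm with a two-finger parallel gripper is mounted at the origin on the work surface. World frame = base frame: x ahead of the robot, y to its left, z up, the work surface at z = 0. Lengths are in m, angles in rad, forces in N, time in s.
With the tool pointing down it reaches from about 0.4 to 0.875 m from the base axis. Payload 19.3 kg.
Tool frame: the origin (TCP) lies on the centre line of the jaws, within the pads' length; the fingertips stand 14 mm ahead of it and the grasp point (between the pads) lies 5 mm behind it; y points along the fingers, x is the direction in which the jaws open and shut, and the axes are right-handed (so a half turn about y gives the same grasp; the last joint's range is limited). The gripper opens to 85 mm and grips with 20 to 120 N. Pads are 22 mm wide; open, the fingers measure 114 mm over their backs; the gripper's body (76 mm by 85 mm) begins 54 mm behind the grasp point. The pads swing forward as they close: fully open they stand 13 mm farther back than shut.
Start: joints at [1.234, 0.521, -0.036, 1.599, 0.021, 1.021, -0.113], TCP at [0.165, -0.603, 0.245] pointing down, gripper open.
Joint ranges: [-2.91, 2.91], [-0.3, 2.13], [-1.5, 1.42], [0.17, 2.43], [-1.26, 4.41], [0.16, 1.93], [-2.52, 2.52]. Speed limits (rad/s): [1.89, 1.89, 2.39, 2.39, 3.01, 3.01, 3.01].

### API

Orientations are given as [roll, pitch, yaw] about the fixed x, y, z axes, in that order (R = Rz(yaw) Ry(pitch) Rx(roll)).
In Python, from workcell import monitor, grab_frame, workorder gives the robot as it stands.
- The arm moves only by the tool drive_tool, never from a script. Its argument "steps" is one flat list of numbers, 5 for each row, row after row: the finger opening in mm, from 0 to 85.4, then the shift along the world's x, y, z in mm, then the turn about the world's z in degrees. In form: [fingers, tx, ty, tz, twist, fingers, tx, ty, tz, twist, ...]. A call has exactly 5 rows; each row shifts and turns the commanded pose from where the row before left it; what a row does not reach is not made up. A row lasts 1/12 s, in which the tool goes at most 41.7 mm and 7.16 degrees, less where a joint would pass 70% of its speed; a pose out of reach is approached as far as the arm can. A call is refused whole if a number of a shift passes 41.7 or a number of a turn 7.16, either way. A call with a gripper value outside its range is refused whole. The fingers move at their own pace and stop on an object; "grip_force" is the grip in N (left out, the last holds). Time passes only in rows, so rows that do not move let the fingers close, or fill a call up. It gives the time, the measured TCP pose, the force and the opening at its end, in the units of the state.
- monitor.observe(): the state, without advancing time (a new reading comes with each control period).
- grab_frame(name): name is "scene" or "top" or "wrist"; returns a dict with "frame" (384x512x3 uint8, red, green, blue), "vertical_fov" (degrees; the focal length in pixels is half the picture's height over the tangent of half this angle, whatever the lens; pixels are square), "cx", "cy" (the principal point, pixels), "xyz" and "orientation" of the camera in the world. Camera axes: x right, y down, z forward; pixel columns grow to the right and rows downward; lengths in m; the calibration is good to about 2 mm. A picture is of the moment at which its call begins. There is no depth.
- workorder.job_done(): hands the job in, once; it reports no verdict.
The state is a dict: "clock": time; "qpos": joint angles; "qd": joint speeds; "joint_efforts": joint torques, N m; "position": TCP position; "tool_rot": TCP orientation; "force": force on the tool from outside, world axes, zero at the start; "moment": the same for the moment, N m; "grip_width": finger opening in m.
Only numpy, scipy, OpenCV 4.12 (cv2) and the standard library are available. Lean on these libraries where they do the work, as an engineer would, in place of code of your own. Each camera call takes 0.05 s, during which the arm holds its last target. There are 200 camera calls.

### The job

Test drilling has left two pieces of broken concrete in the middle bay of the sales shelf. First put both in the black rubble bin, then swap the two steel core bits standing in the outer bays, so that each stands upright on the shelf floor in the bay where the other one was. Set the bits down gently, without dropping or toppling them, and leave the red carton, the green parts tray and the wrench where they are.

Things in the scene. Friction and masses are not known exactly. Their poses are not given: they have to be found in the camera images.
- shelf: Low white steel shelf, fixed, 200 mm deep (its x), 416 mm wide (its y). Origin: centre of its underside on the counter; z up. Floor 12 mm above the counter. Dividers at y = -82 and +82 mm and end plates at y = -206 and +206 mm, all 4 mm thick, rise to 34 mm and make a middle bay 160 mm wide (centre y = 0) and outer bays 120 mm wide (centres y = -144 and +144 mm). Front and back lips rise to 20 mm.
- bin: Black open rubble bin, fixed, 190 mm (its x) by 150 mm (its y) and 90 mm high, walls 6 mm; on one side of the shelf, left or right. Origin: centre of its underside on the counter; z up.
- wide_bit: The wide core bit: plain steel, standing crown down. Body 56 mm across and 70 mm high; above it, on the axis, a round threaded connector 24 mm across and 36 mm high (top at 106 mm), good to grip. Origin: centre of its underside; z along its axis, up. About 0.45 kg.
- slim_bit: The slim core bit: plain steel, standing crown down. Body 38 mm across and 84 mm high; above it a round threaded connector 24 mm across and 36 mm high (top at 120 mm), good to grip. Origin: centre of its underside; z along its axis, up. About 0.32 kg.
- stub: Broken end of a concrete core, standing in the middle bay: round, 38 mm across, 36 mm high, narrowing to 33 mm across above 26 mm. Origin at the centre of its underside as first found; z up then. Weighs about 0.08 kg. 
- stub_mid (a point): Middle of the core stub, 18 mm up its axis from its origin.
- lump: Lump of broken concrete lying in the middle bay, about 50 mm along its x, 34 mm along its y, 34 mm high; grip it across its y. Origin at the centre of its underside as first found; z up then. Weighs about 0.08 kg. 
- lump_mid (a point): Middle of this lump, 14 mm above its origin.
- carton: Bystander: closed red carton 170 x 130 x 70 mm, on the other side of the shelf from the bin. Origin: centre of its underside.
- parts_tray: Bystander: green parts tray 80 x 130 mm, 50 mm high, with steel adapters, beyond the shelf. Origin: centre of its underside.
- wrench: Bystander: wrench 200 mm long lying along its own x on the counter beyond the shelf. Origin: about its middle, underneath.

How it is judged:
On the way, in this order (a step that is already met when the one before it is completed fails the run):
1. both pieces of concrete are in the rubble bin (x of stub_mid in the frame of bin between -0.089 and 0.089 m and y of stub_mid in the frame of bin between -0.069 and 0.069 m and z of each of stub_mid, lump_mid in the frame of bin below 0.08 m and x of lump_mid in the frame of bin between -0.089 and 0.089 m and y of lump_mid in the frame of bin between -0.069 and 0.069 m), for 0.2 s.
2. the two core bits stand upright in each other's bays (distance of each of wide_bit, slim_bit from where it was at the start of the episode above 0.15 m and angle between each of wide_bit, slim_bit's own z axis and vertical below 0.08 rad and x of wide_bit in the frame of shelf between -0.07 and 0.07 m and z of wide_bit in the frame of shelf between 0.009 and 0.015 m and (y of wide_bit in the frame of shelf between 0.104 and 0.184 m or y of wide_bit in the frame of shelf between -0.184 and -0.104 m) and x of slim_bit in the frame of shelf between -0.07 and 0.07 m and z of slim_bit in the frame of shelf between 0.009 and 0.015 m and (y of slim_bit in the frame of shelf between 0.104 and 0.184 m or y of slim_bit in the frame of shelf between -0.184 and -0.104 m)), for 0.2 s.
At the end, for the whole second after the job is handed in: Both pieces of concrete lie inside the bin, middles below 80 mm. Each bit stands on the shelf floor in the bay where the other was, upright within 0.08 rad, axis within 40 mm of the bay's middle line and 70 mm of mid-depth, over 150 mm from its start. All at rest (all of step 1 and all of step 2 and linear speed of each of stub, lump, wide_bit, slim_bit below 0.02 m/s); the robot touches nothing.
It fails at once if a core bit topples (leans more than 0.6 rad) (angle between any of wide_bit, slim_bit's own z axis and vertical above 0.6 rad).
It fails at once if a core bit is dropped (falls free to over 0.4 m/s, about 10 mm) ((contact force between wide_bit and anything else below 0.02 N and linear speed of wide_bit above 0.4 m/s) or (contact force between slim_bit and anything else below 0.02 N and linear speed of slim_bit above 0.4 m/s)).
It fails at once if the carton, the parts tray or the wrench is shifted by more than 30 mm (distance of any of carton, parts_tray, wrench from where it was at the start of the episode above 0.03 m).
It also fails if it takes over 70 s, if anything falls off the work surface, if the arm or the gripper's body presses on something with over 40 N, if the wrist force passes 120 N, or if a joint passes its speed limit or range.

## Working session

There is one attempt and no reset: what is moved stays moved. The work goes in short steps, Python scripts to look and compute and a tool call to move; the robot and the scene stay as the last step left them, time stands still between calls to the robot, and variables do not carry over. Pictures are saved under pics/ and viewed, about 8 in all and at most 12, crops included, and the job is handed in when it is done.

Besides the shell and the picture viewer there is one more tool, called after "Request:" as name(argument=value, ...), one argument or row to a line, values as JSON. drive_tool: Moves the arm, as the interface text tells. Its arguments: {"type":"object","properties":{"steps":{"type":"array"},"grip_force":{"type":"number"}},"required":["steps"]}

```bash
mkdir -p pics
cat > h.py <<'E'
import numpy as np, cv2
from workcell import monitor, grab_frame, workorder
from scipy.spatial.transform import Rotation as R
def cam(n,save=None):
    f=grab_frame(n)
    if save: cv2.imwrite('pics/'+save+'.png',f['frame'][:,:,::-1])
    return f
def ray(f,u,v):
    h=f['frame'].shape[0]; F=h/2/np.tan(np.radians(f['vertical_fov'])/2)
    d=np.array([(u-f['cx'])/F,(v-f['cy'])/F,1.])
    o=f['orientation']; o=np.array(o)
    M=o if o.shape==(3,3) else R.from_euler('xyz',o).as_matrix()
    return np.array(f['xyz']),M@d
def onz(f,u,v,z):
    c,d=ray(f,u,v); return c+d*(z-c[2])/d[2]
def proj(f,p):
    o=np.array(f['orientation']); M=o if o.shape==(3,3) else R.from_euler('xyz',o).as_matrix()
    h=f['frame'].shape[0]; F=h/2/np.tan(np.radians(f['vertical_fov'])/2)
    q=M.T@(np.array(p)-np.array(f['xyz'])); return F*q[0]/q[2]+f['cx'],F*q[1]/q[2]+f['cy']
E
python3 - <<'E'
from h import *
import pickle
print(monitor.observe())
fs={}
for n in('scene','top'):
    f=cam(n,n+'0'); fs[n]=f; print(n,{k:v for k,v in f.items() if k!='frame'})
pickle.dump(fs,open('f0.pkl','wb'))
E
```

```text
{'clock': 0.0, 'qpos': array([ 1.23377713,  0.52199665, -0.03634926,  1.6000019 ,  0.02118628,
        1.02105681, -0.11280452]), 'qd': array([ 0.00016284, -0.0004567 , -0.00012792, -0.00013   ,  0.00115901,
       -0.00147154, -0.00128198]), 'joint_efforts': array([ 1.76764638e-05, -9.27126217e+01,  1.98003799e+00, -3.69941711e+01,
        1.77724549e-02,  8.26149277e-03, -2.65100283e-05]), 'position': array([ 0.16469182, -0.60259202,  0.24473847]), 'tool_rot': array([-1.57084916e+00,  1.07718888e-03, -1.30397998e+00]), 'force': array([ 0.75549386, -0.01590254,  0.28549133]), 'moment': array([ 0.00767634, -0.00492252, -0.0100133 ]), 'grip_width': 0.08608083255711974}
scene {'vertical_fov': 49.18929494244131, 'cx': 252.23317846380306, 'cy': 188.2344536164235, 'xyz': array([ 1.1462589 , -0.18988816,  0.89612019]), 'orientation': array([-2.56634918,  0.01385712,  1.21782135])}
top {'vertical_fov': 53.630400702912354, 'cx': 262.2337689263706, 'cy': 192.77186448466136, 'xyz': array([ 0.46433112, -0.00548974,  1.0411071 ]), 'orientation': array([-3.00328632,  0.01400411, -1.59670882])}
```

View pics/top0.png

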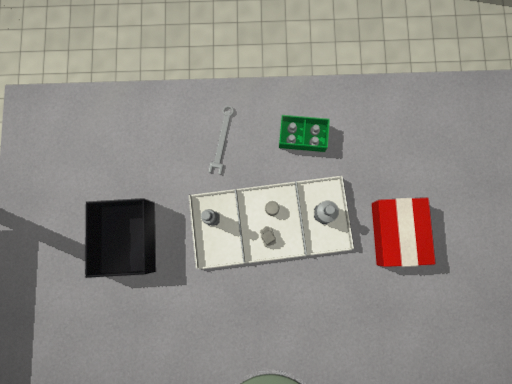

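View pics/scene0.png

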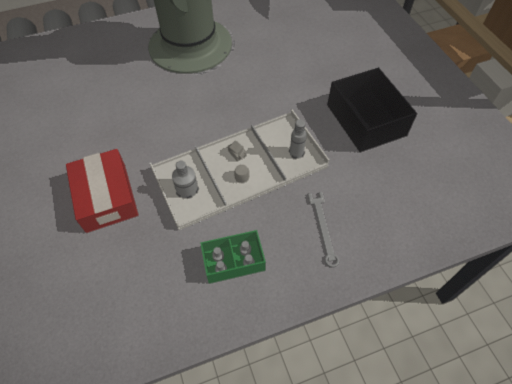

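Top view: bin at (120,238), slim bit's connector (210,216), stub (272,208), lump (268,237), wide bit (327,211), carton at right. The scene view agrees. I'll enlarge the shelf to take pixel values.

Run:
```python
from h import *
import pickle
fs=pickle.load(open('f0.pkl','rb')); f=fs['top']; im=f['frame'][:,:,::-1]
cv2.imwrite('pics/crop.png',cv2.resize(im[170:275,182:362],None,fx=4.4,fy=4.4,interpolation=cv2.INTER_CUBIC))
# shelf outline by white mask
hsv=cv2.cvtColor(im,cv2.COLOR_BGR2HSV)
m=((hsv[...,2]>175)&(hsv[...,1]<45)).astype(np.uint8); m[:170]=0;m[280:]=0;m[:,:180]=0;m[:,362:]=0
m=cv2.morphologyEx(m,cv2.MORPH_CLOSE,np.ones((9,9)))
c=max(cv2.findContours(m,0,2)[0],key=cv2.contourArea); r=cv2.minAreaRect(c); b=cv2.boxPoints(r); print(r)
for p in b: print(p,onz(f,*p,0.026))
P=np.array([onz(f,*p,0.026) for p in b]); print(P.mean(0),[np.linalg.norm(P[i]-P[i-1]) for i in range(4)])
k=(hsv[...,2]<60).astype(np.uint8);k[:190]=0;k[285:]=0;k[:,:80]=0;k[:,162:]=0
c=max(cv2.findContours(k,0,2)[0],key=cv2.contourArea); r=cv2.minAreaRect(c);print('bin',r,[onz(f,*p,0.09).round(3) for p in cv2.boxPoints(r)])
```

```text
((269.58770751953125, 221.78970336914062), (74.92250061035156, 159.13467407226562), 82.7554931640625)
[185.93153 194.66125] [0.60655565 0.2114763  0.026     ]
[343.79587 174.59375] [ 0.64949871 -0.21705585  0.026     ]
[353.2439  248.91815] [ 0.4499426  -0.23083898  0.026     ]
[195.37955 268.98566] [0.40844232 0.186184   0.026     ]
[ 0.52860982 -0.01255864  0.026     ] [np.float64(0.19972128342172948), np.float64(0.430678430815059), np.float64(0.2000315403414596), np.float64(0.41908285364517794)]
bin ((119.48126220703125, 237.76968383789062), (76.71837615966797, 70.74598693847656), 88.53119659423828) [array([0.59 , 0.459, 0.09 ]), array([0.59 , 0.279, 0.09 ]), array([0.399, 0.272, 0.09 ]), array([0.399, 0.447, 0.09 ])]
```

View pics/crop.png

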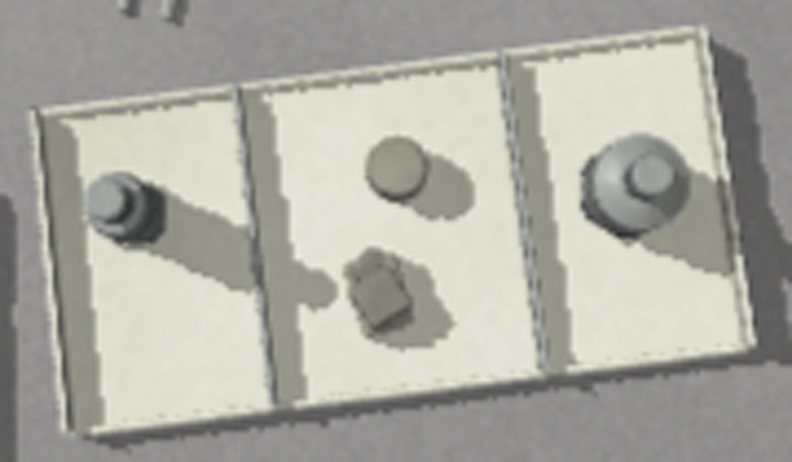

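Crop (×4.4): connector tops at (110,200) slim and (655,172) wide, stub top (396,167), lump top (380,293), shelf end plates (36,110)-(68,430) and (706,30)-(752,345), dividers (237,88)-(274,405) and (504,55)-(543,370).

Run:
```python
from h import *
import pickle
fs=pickle.load(open('f0.pkl','rb')); f=fs['top']
P=lambda u,v,z: onz(f,182+(u+.5)/4.4-.5,170+(v+.5)/4.4-.5,z)[:2]
c=np.array([P(36,110,.034),P(68,430,.034),P(752,345,.034),P(706,30,.034)]);o=c.mean(0)
a=(c[0]-c[1]+c[3]-c[2]); th=np.arctan2(a[1],a[0]); b=c[0]+c[1]-c[2]-c[3]; th2=np.arctan2(-b[0],b[1]); print('shelf',o,np.degrees([th,th2]),[np.linalg.norm(c[i]-c[i-1]) for i in range(4)])
d=np.array([P(237,88,.034),P(274,405,.034),P(504,55,.034),P(543,370,.034)]);print('div centre',d.mean(0),'sep',np.linalg.norm(d[0]-d[2]),np.linalg.norm(d[1]-d[3]))
th=th2;Rm=np.array([[np.cos(th),-np.sin(th)],[np.sin(th),np.cos(th)]])
o=(o+d.mean(0))/2
for n,q in dict(slim=P(110,200,.132),wide=P(655,172,.118),stub=P(396,167,.048),lump=P(382,297,.046)).items(): print(n,q,'in shelf',Rm.T@(q-o))
print('bays L/M/R',[ (o+Rm@[0,y]).round(3) for y in(.144,0,-.144)])
for n,q in dict(a=(395,268,412,308),b=(358,300,382,335)).items():
    e=P(q[2],q[3],.046)-P(q[0],q[1],.046);print('lump edge',np.degrees(np.arctan2(e[1],e[0])))
```

```text
shelf [ 0.52846175 -0.01454645] [5.36372627 5.40290319] [np.float64(0.4116087211232318), np.float64(0.1932310502235909), np.float64(0.40946828173059086), np.float64(0.19148336627279217)]
div centre [ 0.52800579 -0.01384336] sep 0.16409284892090967 0.1611540956647167
slim [0.54084188 0.13892238] in shelf [0.02696943 0.15124985]
wide [ 0.5493677  -0.16090397] in shelf [ 0.00722609 -0.14804721]
stub [ 0.56300923 -0.01876532] in shelf [ 0.03419062 -0.00782453]
lump [ 0.48625531 -0.00825361] in shelf [-0.04123253  0.00986754]
bays L/M/R [array([0.515, 0.129]), array([ 0.528, -0.014]), array([ 0.542, -0.158])]
lump edge -158.5444733432014
lump edge -146.87840456909328
```

Request:
drive_tool(
  steps=[85,18,29.4,0,0.6,85,18,29.4,0,0.6,85,18,29.4,0,0.6,85,18,29.4,0,0.6,85,18,29.4,0,0.6],
)

```text
clock: 0.52
position: [0.2552, -0.4543, 0.2451]
tool_rot: [-1.571, 0.0, -1.251]
force: [0.8, -0.4, 0.4]
grip_width: 0.0851
```

Request:
drive_tool(
  steps=[85,18,29.4,0,0.6,85,18,29.4,0,0.6,85,18,29.4,0,0.6,85,18,29.4,0,0.6,85,18,29.4,0,0.6],
)

```text
clock: 0.93
position: [0.3452, -0.3073, 0.2453]
tool_rot: [-1.571, 0.0, -1.199]
force: [0.8, -1.2, -0.6]
grip_width: 0.0849
```

Request:
drive_tool(
  steps=[85,18,29.4,0,0.6,85,18,29.4,0,0.6,85,18,29.4,0,0.6,85,18,29.4,0,0.6,85,18,29.4,0,0.6],
)

```text
clock: 1.35
position: [0.4352, -0.1603, 0.2453]
tool_rot: [-1.571, -0.0, -1.147]
force: [-0.5, -1.0, -0.8]
grip_width: 0.0851
```

Request:
drive_tool(
  steps=[85,18,29.4,0,0.6,85,18,29.4,0,0.6,85,18,29.4,0,0.6,85,18,29.4,0,0.6,85,18,29.4,0,0.6],
)

```text
clock: 1.77
position: [0.5253, -0.0133, 0.2452]
tool_rot: [-1.571, 0.0, -1.094]
force: [0.8, -0.0, 0.5]
grip_width: 0.0851
```

Run:
```python
from h import *
import pickle
f=cam('wrist','w1'); pickle.dump(f,open('w1.pkl','wb')); s=monitor.observe(); print(s['clock'],s['position'],np.degrees(s['tool_rot']),s['qpos'],f['xyz'],f['orientation'])
for n,p in dict(lump=(.486,-.008,.046),stub=(.563,-.019,.048)).items(): print(n,proj(f,p))
```

```text
1.8167 [ 0.52798067 -0.00687261  0.24528274] [-89.83377883   0.12578032 -62.31988885] [ 0.17273214  0.38427426 -0.35194643  1.84281164  0.15699177  0.93984056
 -1.33595114] [0.59794715 0.0253031  0.37400782] [ 2.81507843e+00  6.73710965e-04 -1.09364223e+00]
lump (np.float64(234.2749911809994), np.float64(201.54199296036106))
stub (np.float64(277.10152218074165), np.float64(143.66151862070535))
```

View pics/w1.png

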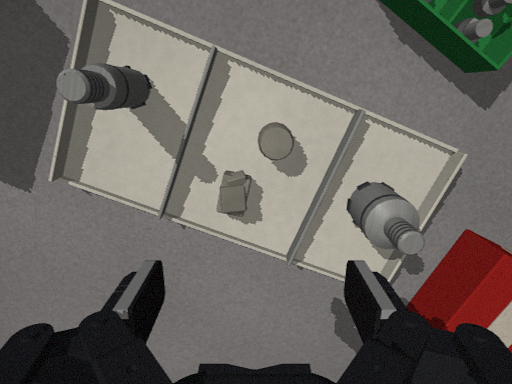

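Wrist view: lump near (233,193), long side almost vertical in the picture (so square to the jaws, a few degrees off), stub top (276,139), slim top (72,85), wide top (410,241).

Run:
```python
from h import *
import pickle
f=pickle.load(open('w1.pkl','rb'))
g=lambda u,v,z: onz(f,u,v,z)[:2]
for n,q in dict(slim=(72,85,.132),wide=(411,243,.118),stub=(276,139,.048)).items(): print(n,g(*q))
for z in(.02,.035,.046):
  a,b,c,d=[g(*p,z) for p in((224,172),(219,212),(249,177),(245,210))]
  print(z,'lump c',(a+b+c+d)/4,[np.degrees(np.arctan2(*(e[::-1]))) for e in(a-b,c-d)])
im=f['frame'][120:232,200:312,::-1]; hsv=cv2.cvtColor(im,cv2.COLOR_BGR2HSV); m=((hsv[...,2]<150)&(hsv[...,1]<60)).astype(np.uint8)
im4=cv2.resize(im,None,fx=5,fy=5,interpolation=cv2.INTER_CUBIC);cv2.imwrite('pics/c2.png',im4)
```

```text
slim [0.541313   0.14304658]
wide [ 0.54780059 -0.15781389]
stub [ 0.56663597 -0.01573593]
0.02 lump c [ 0.4864574  -0.00597104] [np.float64(18.69513419939029), np.float64(20.353487658410344)]
0.035 lump c [ 0.49118144 -0.0046459 ] [np.float64(18.695134199390267), np.float64(20.35348765841032)]
0.046 lump c [ 0.49464573 -0.00367412] [np.float64(18.6951341993903), np.float64(20.353487658410327)]
```

View pics/c2.png

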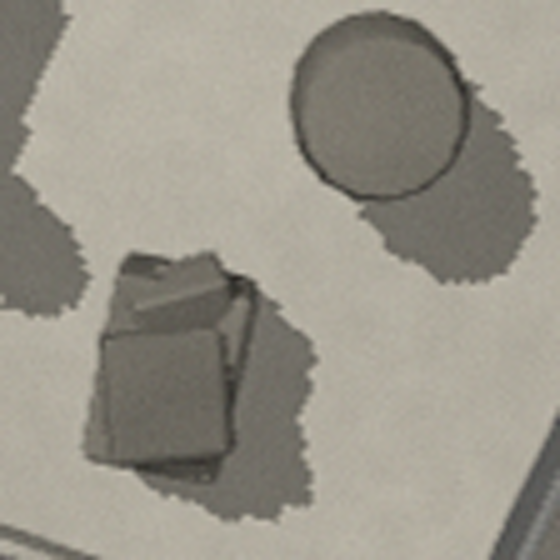

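Request:
drive_tool(
  steps=[85,-9,2,-30,-2,85,-9,2,-30,-2,85,-9,2,-30,-2,85,-10,2,-30,-2,85,0,0,0,0],
)

```text
clock: 2.23
position: [0.4838, -0.0068, 0.1211]
tool_rot: [-1.578, 0.002, -1.235]
force: [-1.3, 0.8, 0.1]
grip_width: 0.0851
```

Request:
drive_tool(
  steps=[85,0,0,-22,0,85,0,0,-20,0,85,0,0,-18,0,85,0,0,0,0,85,0,0,0,0],
  grip_force=40,
)

```text
clock: 2.65
position: [0.4882, -0.0069, 0.066]
tool_rot: [-1.571, 0.0, -1.233]
force: [-0.2, -0.4, 0.3]
grip_width: 0.0849
```

Run:
```python
from h import *
f=cam('wrist','w2'); s=monitor.observe(); print(s['clock'],s['position'],np.degrees(s['tool_rot']),s['force'])
```

```text
2.7 [ 0.48857607 -0.00691304  0.06655884] [-8.99565476e+01 -1.69126509e-02 -7.06848887e+01] [0.25369185 0.71547081 0.16106875]
```

View pics/w2.png

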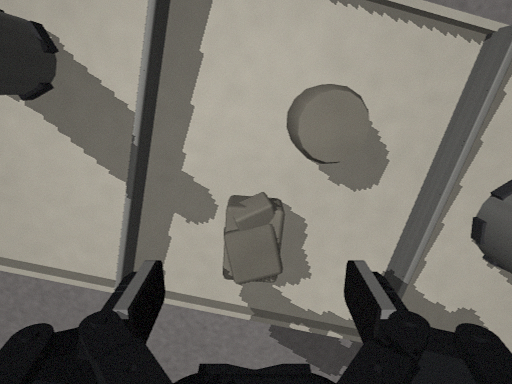

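Request:
drive_tool(
  steps=[85,0,0,-20,0,85,0,0,-18,0,85,0,0,0,0,20,0,0,0,0,20,0,0,0,0],
  grip_force=40,
)

```text
clock: 3.12
position: [0.4886, -0.0069, 0.0288]
tool_rot: [-1.569, -0.0, -1.234]
force: [-0.2, -0.3, -0.8]
grip_width: 0.0636
```

Request:
drive_tool(
  steps=[20,0,0,0,0,20,0,0,0,0,20,0,0,0,0,20,0,0,0,0,20,0,0,20,0],
)

```text
clock: 3.53
position: [0.4867, -0.0069, 0.0461]
tool_rot: [-1.573, 0.001, -1.234]
force: [-1.7, -0.3, -1.4]
grip_width: 0.0329
```

Request:
drive_tool(
  steps=[20,0,0,30,0,20,0,0,35,0,20,0,0,35,0,20,0,0,35,0,20,0,0,0,0],
)

```text
clock: 3.95
position: [0.4901, -0.0068, 0.1884]
tool_rot: [-1.563, -0.003, -1.235]
force: [1.3, -0.4, 0.2]
grip_width: 0.0329
```

Request:
drive_tool(
  steps=[20,-2,35,0,0,20,-2,38,0,0,20,-2,38,0,0,20,-2,38,0,0,20,-2,38,0,0],
)

```text
clock: 4.37
position: [0.4773, 0.1818, 0.1828]
tool_rot: [-1.57, -0.0, -1.235]
force: [1.2, -0.6, -0.8]
grip_width: 0.0327
```

Request:
drive_tool(
  steps=[20,-2,38,0,0,20,-2,38,0,0,20,-2,38,0,0,20,-2,38,0,0,20,0,38,0,0],
)

```text
clock: 4.78
position: [0.469, 0.3719, 0.1828]
tool_rot: [-1.571, -0.0, -1.234]
force: [0.2, 0.4, -0.9]
grip_width: 0.0327
```

Request:
drive_tool(
  steps=[20,0,8,0,0,20,0,0,-20,0,20,0,0,-20,0,20,0,0,0,0,20,0,0,0,0],
)

```text
clock: 5.2
position: [0.4694, 0.3777, 0.1422]
tool_rot: [-1.572, -0.001, -1.234]
force: [-0.0, -0.1, -0.0]
grip_width: 0.0328
```

Run:
```python
from h import *
f=cam('top','t3'); s=monitor.observe(); print(s['clock'],s['position'],np.degrees(s['tool_rot']),s['grip_width'])
g=cam('scene'); im=np.hstack([f['frame'][160:320,40:240],g['frame'][0:160,300:500]]); cv2.imwrite('pics/t3.png',cv2.resize(im[:,:,::-1],None,fx=2,fy=2))
```

```text
5.25 [0.46989293 0.37808351 0.14307908] [-8.99959958e+01  4.89755439e-03 -7.07270077e+01] 0.03252448296510564
```

View pics/t3.png

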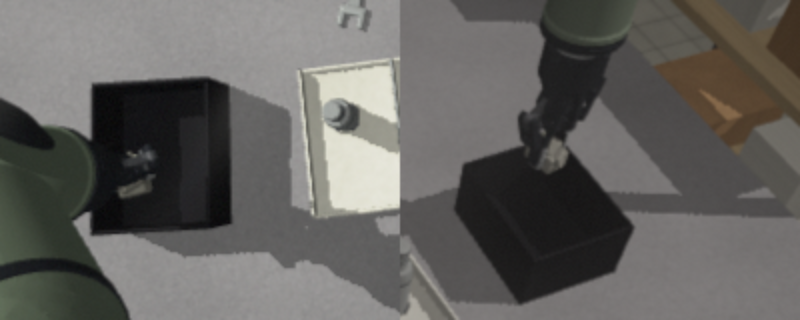

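The picture shows the lump between the jaws, over the middle of the bin (rim at top-image columns 86–144, so y 0.302–0.45). I'll lower and release it.

Request:
drive_tool(
  steps=[20,0,0,-25,0,20,0,0,-25,0,20,0,0,-17,0,20,0,0,0,0,55,0,0,0,0],
)

```text
clock: 5.72
position: [0.47, 0.3782, 0.0762]
tool_rot: [-1.571, 0.0, -1.234]
force: [0.5, -0.6, 1.2]
grip_width: 0.0434
```

Request:
drive_tool(
  steps=[55,0,0,0,0,55,0,0,0,0,55,0,0,0,0,55,0,0,30,0,55,0,0,40,0],
)

```text
clock: 6.13
position: [0.4686, 0.3772, 0.1444]
tool_rot: [-1.575, -0.001, -1.234]
force: [1.0, -0.4, 1.5]
grip_width: 0.055
```

Request:
drive_tool(
  steps=[85,5,-38,40,0,85,10,-38,0,0,85,10,-38,0,0,85,10,-38,0,0,85,10,-38,0,0],
)

```text
clock: 6.55
position: [0.5139, 0.1959, 0.1765]
tool_rot: [-1.569, -0.0, -1.234]
force: [0.6, -0.6, 1.6]
grip_width: 0.085
```

Request:
drive_tool(
  steps=[85,10,-38,0,0,85,10,-38,0,0,85,10,-38,0,0,85,10,-38,0,0,85,8,-38,0,0],
)

```text
clock: 6.97
position: [0.5621, 0.0055, 0.1764]
tool_rot: [-1.569, -0.0, -1.234]
force: [0.5, 0.4, 0.1]
grip_width: 0.0851
```

Request:
drive_tool(
  steps=[85,2,-14,-20,0,85,0,0,-20,0,85,0,0,-20,0,85,0,0,0,0,85,0,0,0,0],
)

```text
clock: 7.38
position: [0.5634, -0.0063, 0.1157]
tool_rot: [-1.571, 0.0, -1.234]
force: [-0.3, -0.0, 0.7]
grip_width: 0.0852
```

Run:
```python
from h import *
import pickle
f=cam('wrist','w4'); s=monitor.observe(); print(s['clock'],s['position'],np.degrees(s['tool_rot']))
g=cam('top'); pickle.dump((f,g),open('w4.pkl','wb'))
im=np.vstack([f['frame'][:,:,::-1][:260],cv2.resize(np.clip(g['frame'][190:290,70:170,::-1].astype(int)*3,0,255).astype(np.uint8),(300,300))[:, :].repeat(1,0) if 0 else np.pad(cv2.resize(np.clip(g['frame'][190:290,70:170,::-1].astype(int)*3,0,255).astype(np.uint8),(300,300)),((0,0),(0,212),(0,0)))])
cv2.imwrite('pics/w4.png',im)
print(proj(f,(.565,-.017,.048)))
```

```text
7.4333 [ 0.56389606 -0.00618524  0.11649147] [-8.99561513e+01 -6.42931844e-03 -7.06995964e+01]
(np.float64(271.4774994195057), np.float64(223.24107744434767))
```

View pics/w4.png

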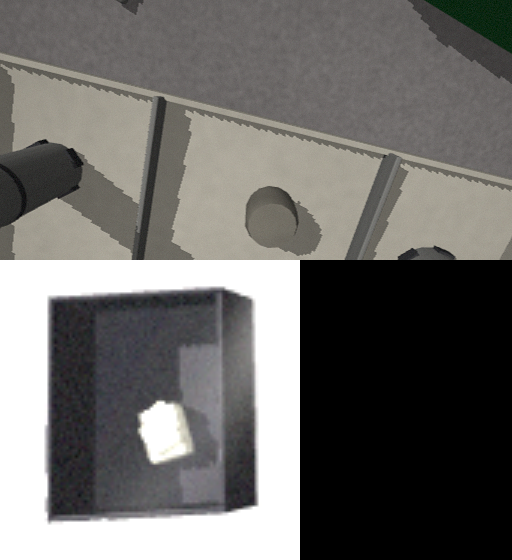

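The lump lies inside the bin. The stub's top is at (271,222) in the wrist view, which matches the prediction for (0.565,-0.017). I'll grip it there.

Request:
drive_tool(
  steps=[85,1,-11,0,0,85,0,0,-30,0,85,0,0,-30,0,85,0,0,-26,0,85,0,0,0,0],
)

```text
clock: 7.9
position: [0.5628, -0.0181, 0.0264]
tool_rot: [-1.575, 0.001, -1.234]
force: [-1.7, -0.2, -0.2]
grip_width: 0.085
```

Request:
drive_tool(
  steps=[20,0,0,0,0,20,0,0,0,0,20,0,0,0,0,20,0,0,0,0,20,0,0,0,0],
)

```text
clock: 8.32
position: [0.5654, -0.0176, 0.0312]
tool_rot: [-1.569, -0.001, -1.234]
force: [-2.2, -0.2, 15.0]
grip_width: 0.0364
```

Request:
drive_tool(
  steps=[20,0,0,20,0,20,0,0,35,0,20,0,0,35,0,20,0,0,35,0,20,0,0,35,0],
)

```text
clock: 8.73
position: [0.5643, -0.0175, 0.192]
tool_rot: [-1.57, -0.0, -1.234]
force: [0.6, 0.1, -1.3]
grip_width: 0.036
```

Request:
drive_tool(
  steps=[20,-4,38,0,0,20,-4,38,0,0,20,-4,38,0,0,20,-4,38,0,0,20,-4,38,0,0],
)

```text
clock: 9.15
position: [0.5441, 0.1741, 0.1905]
tool_rot: [-1.569, -0.0, -1.235]
force: [1.2, -0.5, -0.3]
grip_width: 0.036
```

Request:
drive_tool(
  steps=[20,-4,38,0,0,20,-4,38,0,0,20,-4,38,0,0,20,-4,38,0,0,20,-4,38,0,0],
)

```text
clock: 9.57
position: [0.5241, 0.3643, 0.1904]
tool_rot: [-1.57, 0.0, -1.234]
force: [-0.6, -0.1, -1.1]
grip_width: 0.0363
```

Request:
drive_tool(
  steps=[20,6,11,0,0,20,0,0,-38,0,20,0,0,-38,0,20,0,0,-37,0,20,0,0,0,0],
)

```text
clock: 9.98
position: [0.5278, 0.3713, 0.0707]
tool_rot: [-1.579, -0.003, -1.234]
force: [-0.3, -1.1, -1.6]
grip_width: 0.0363
```

Request:
drive_tool(
  steps=[60,0,0,0,0,60,0,0,0,0,60,0,0,0,0,60,0,0,35,0,60,0,0,40,0],
)

```text
clock: 10.4
position: [0.5299, 0.3731, 0.1526]
tool_rot: [-1.572, -0.0, -1.234]
force: [1.0, 0.3, 0.7]
grip_width: 0.0599
```

Request:
drive_tool(
  steps=[60,0,0,40,0,60,-5,-36,20,0,60,-5,-36,0,0,60,-5,-36,0,0,60,-5,-36,0,0],
)

```text
clock: 10.82
position: [0.5106, 0.2283, 0.2141]
tool_rot: [-1.567, 0.0, -1.234]
force: [0.7, 0.2, -1.0]
grip_width: 0.0603
```

Request:
drive_tool(
  steps=[60,-5,-36,0,0,60,-5,-36,0,0,60,0,-36,0,0,60,0,0,0,0,60,0,0,0,0],
)

```text
clock: 11.23
position: [0.5013, 0.1196, 0.2136]
tool_rot: [-1.567, -0.001, -1.238]
force: [0.1, 0.8, 0.9]
grip_width: 0.0599
```

Run:
```python
from h import *
import pickle
f=cam('wrist'); s=monitor.observe(); print(s['clock'],s['position'],np.degrees(s['tool_rot']))
g=cam('top'); pickle.dump((f,g),open('w5.pkl','wb'))
b=cv2.resize(np.clip(g['frame'][190:290,70:170,::-1].astype(int)*3,0,255).astype(np.uint8),(384,384))
cv2.imwrite('pics/w5.png',np.hstack([f['frame'][:,:400,::-1],b]))
print(proj(f,(.541,.141,.132)))
```

```text
11.2833 [0.50123551 0.12136502 0.21336377] [-8.98113324e+01 -1.96267093e-02 -7.07922003e+01]
(np.float64(244.6199793519803), np.float64(150.88034593292005))
```

View pics/w5.png

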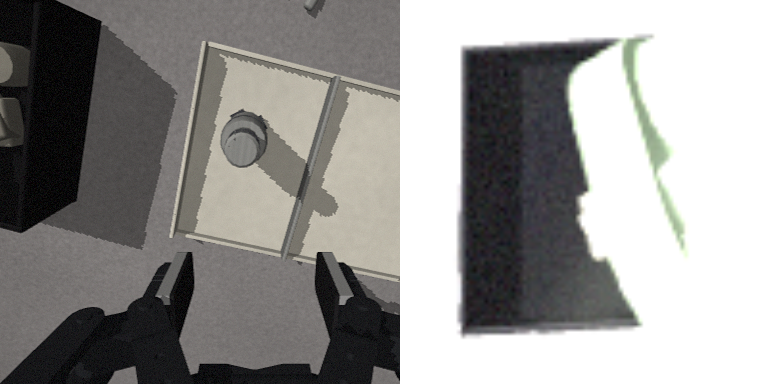

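The wrist view shows both pieces inside the bin at the left edge, and the slim bit's connector top at (241,150), about 2 mm left of prediction. So the slim bit is at about (0.541,0.142).

Request:
drive_tool(
  steps=[60,20,11,0,0,60,20,11,0,0,60,0,0,-20,0,60,0,0,-20,0,60,0,0,0,0],
  grip_force=60,
)

```text
clock: 11.75
position: [0.5392, 0.1448, 0.1689]
tool_rot: [-1.574, 0.001, -1.232]
force: [-0.7, -0.6, -0.6]
grip_width: 0.0602
```

Request:
drive_tool(
  steps=[60,0,0,-20,0,60,0,0,-20,0,60,0,0,-16,0,60,0,0,0,0,60,0,0,0,0],
)

```text
clock: 12.17
position: [0.5405, 0.1444, 0.1162]
tool_rot: [-1.571, 0.0, -1.233]
force: [0.3, 0.2, 0.1]
grip_width: 0.06
```

Request:
drive_tool(
  steps=[40,0,0,0,0,30,0,0,0,0,28,0,0,0,0,26,0,0,0,0,15,0,0,0,0],
)

```text
clock: 12.58
position: [0.5412, 0.1434, 0.1163]
tool_rot: [-1.569, -0.0, -1.235]
force: [0.3, -1.8, 6.4]
grip_width: 0.0221
```

Request:
drive_tool(
  steps=[15,0,0,0,0,15,0,0,0,0,15,0,0,0,0,15,0,0,0,0,15,0,0,0,0],
)

```text
clock: 13.0
position: [0.5412, 0.1434, 0.1163]
tool_rot: [-1.569, -0.0, -1.235]
force: [0.3, -1.4, 8.9]
grip_width: 0.0224
```

Request:
drive_tool(
  steps=[15,0,0,8,0,15,0,0,16,0,15,0,0,20,0,15,-1,-12,6,0,15,-2,-24,0,0],
)

```text
clock: 13.42
position: [0.5381, 0.1096, 0.1673]
tool_rot: [-1.567, 0.001, -1.231]
force: [1.1, 0.5, -3.5]
grip_width: 0.0218
```

Request:
drive_tool(
  steps=[15,-2,-28,0,0,15,-3,-28,0,0,15,-3,-28,0,0,15,-2,-24,0,0,15,0,-13,0,0],
)

```text
clock: 13.83
position: [0.5265, -0.0174, 0.1654]
tool_rot: [-1.572, -0.001, -1.237]
force: [-0.3, -1.3, -3.7]
grip_width: 0.0223
```

Request:
drive_tool(
  steps=[15,0,0,0,0,15,0,0,-15,0,15,0,0,-15,0,15,0,0,-10,0,15,0,0,0,0],
)

```text
clock: 14.25
position: [0.5264, -0.0134, 0.1237]
tool_rot: [-1.574, 0.001, -1.234]
force: [-0.1, 0.6, -3.2]
grip_width: 0.0219
```

Request:
drive_tool(
  steps=[15,0,0,0,0,15,0,0,-4,0,15,0,0,-3,0,15,0,0,-2,0,15,0,0,0,0],
)

```text
clock: 14.67
position: [0.5277, -0.0135, 0.1164]
tool_rot: [-1.57, -0.0, -1.234]
force: [0.1, -0.3, -3.4]
grip_width: 0.0225
```

Request:
drive_tool(
  steps=[15,0,0,-1,0,15,0,0,0,0,15,0,0,0,0,15,0,0,0,0,15,0,0,0,0],
)

```text
clock: 15.08
position: [0.5281, -0.0135, 0.1162]
tool_rot: [-1.57, -0.001, -1.234]
force: [-2.3, -0.6, 10.3]
grip_width: 0.0223
```

Request:
drive_tool(
  steps=[15,0,0,-1,0,15,0,0,0,0,15,0,0,0,0,15,0,0,0,0,15,0,0,0,0],
)

```text
clock: 15.5
position: [0.5286, -0.0134, 0.1161]
tool_rot: [-1.568, -0.001, -1.234]
force: [-4.7, -1.4, 28.3]
grip_width: 0.0222
```

Request:
drive_tool(
  steps=[15,0,0,1.5,0,15,0,0,0,0,18,0,0,0,0,26,0,0,0,0,32,0,0,0,0],
)

```text
clock: 15.92
position: [0.5275, -0.0134, 0.1158]
tool_rot: [-1.571, 0.0, -1.234]
force: [0.1, 0.2, -0.1]
grip_width: 0.0316
```

Request:
drive_tool(
  steps=[45,0,0,0,0,60,0,0,0,0,60,0,0,10,0,60,0,0,25,0,60,0,0,30,0],
)

```text
clock: 16.33
position: [0.5265, -0.0133, 0.1811]
tool_rot: [-1.573, 0.001, -1.234]
force: [0.9, -0.7, -0.9]
grip_width: 0.06
```

Request:
drive_tool(
  steps=[60,0,0,28,0,60,5,-36,0,0,60,5,-37,0,0,60,5,-37,0,0,60,5,-36,0,0],
)

```text
clock: 16.75
position: [0.5475, -0.1613, 0.21]
tool_rot: [-1.57, -0.001, -1.234]
force: [0.3, -0.1, 0.2]
grip_width: 0.0595
```

Request:
drive_tool(
  steps=[60,0,0,-20,0,60,0,0,-25,0,60,0,0,-20,0,60,0,0,0,0,60,0,0,0,0],
)

```text
clock: 17.17
position: [0.5473, -0.1593, 0.1442]
tool_rot: [-1.572, 0.001, -1.234]
force: [0.5, 0.2, 0.9]
grip_width: 0.06
```

Run:
```python
from h import *
f=cam('scene'); s=monitor.observe(); print(s['clock'],s['position'],np.degrees(s['tool_rot']),s['grip_width'])
print(proj(f,(.528,-.0135,.132)),proj(f,(.528,-.0135,.012)))
g=cam('wrist')
print(proj(g,(.548,-.159,.118)))
a=cv2.resize(f['frame'][90:240,140:340],None,fx=2.56,fy=2.56); 
cv2.imwrite('pics/s6.png',np.hstack([a,cv2.resize(g['frame'],None,fx=.55,fy=1)[:384]])[:,:,::-1])
```

```text
17.2167 [ 0.54789332 -0.15937453  0.14504254] [-8.99695225e+01 -8.51123550e-03 -7.07050444e+01] 0.06018174777317381
(np.float64(236.30034548570995), np.float64(136.6068090393754)) (np.float64(238.40972476658746), np.float64(166.46619522875886))
(np.float64(255.2523310566745), np.float64(248.973341878479))
```

View pics/s6.png

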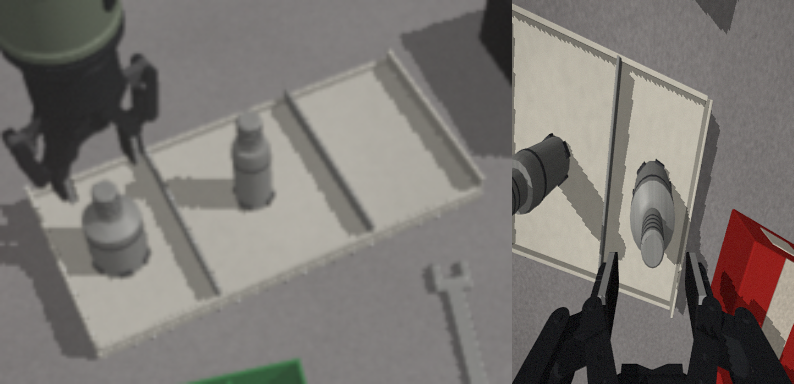

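The slim bit stands in the middle bay. The wide connector's top is at wrist pixel (254,249), as predicted, so I'll grip it.

Request:
drive_tool(
  steps=[60,0,0,-20,0,60,0,0,-16,0,60,0,0,-6,0,60,0,0,0,0,60,0,0,0,0],
  grip_force=80,
)

```text
clock: 17.68
position: [0.548, -0.1595, 0.103]
tool_rot: [-1.57, -0.0, -1.234]
force: [0.5, 1.1, 0.1]
grip_width: 0.0603
```

Request:
drive_tool(
  steps=[40,0,0,0,0,30,0,0,0,0,28,0,0,0,0,26,0,0,0,0,15,0,0,0,0],
)

```text
clock: 18.1
position: [0.5479, -0.1598, 0.1025]
tool_rot: [-1.57, -0.001, -1.234]
force: [-2.1, -0.4, 5.7]
grip_width: 0.0217
```

Request:
drive_tool(
  steps=[15,0,0,0,0,15,0,0,0,0,15,0,0,0,0,15,0,0,0,0,15,0,0,0,0],
)

```text
clock: 18.52
position: [0.5478, -0.1598, 0.1025]
tool_rot: [-1.57, -0.001, -1.234]
force: [-0.8, -2.2, 8.4]
grip_width: 0.0217
```

Request:
drive_tool(
  steps=[15,0,0,8,0,15,0,0,17,0,15,0,0,25,0,15,0,0,30,0,15,0,0,30,0],
)

```text
clock: 18.93
position: [0.5468, -0.1592, 0.213]
tool_rot: [-1.572, 0.001, -1.234]
force: [1.5, 0.3, -5.7]
grip_width: 0.0222
```

Request:
drive_tool(
  steps=[15,0,0,25,0,15,0,0,10,0,15,-3,12,0,0,15,-3,24,0,0,15,-3,32,0,0],
)

```text
clock: 19.35
position: [0.5374, -0.0924, 0.2457]
tool_rot: [-1.573, 0.0, -1.238]
force: [1.1, 0.4, -6.5]
grip_width: 0.0222
```

Request:
drive_tool(
  steps=[15,-3,32,0,0,15,-3,32,0,0,15,-3,32,0,0,15,-3,32,0,0,15,-3,32,0,0],
)

```text
clock: 19.77
position: [0.5223, 0.0701, 0.2457]
tool_rot: [-1.573, 0.0, -1.234]
force: [0.8, -1.2, -5.5]
grip_width: 0.0216
```

Request:
drive_tool(
  steps=[15,-3,30,0,0,15,-3,20,0,0,15,-3,11,0,0,15,0,0,0,0,15,0,0,0,0],
)

```text
clock: 20.18
position: [0.5139, 0.1295, 0.2461]
tool_rot: [-1.572, -0.0, -1.233]
force: [-0.1, -0.4, -5.6]
grip_width: 0.0223
```

Request:
drive_tool(
  steps=[15,0,0,-10,0,15,0,0,-25,0,15,0,0,-30,0,15,0,0,-30,0,15,0,0,-25,0],
)

```text
clock: 20.6
position: [0.5138, 0.1279, 0.1242]
tool_rot: [-1.572, -0.0, -1.236]
force: [0.4, -0.3, -5.6]
grip_width: 0.0222
```

Request:
drive_tool(
  steps=[15,0,0,-10,0,15,0,0,0,0,15,0,0,-5,0,15,0,0,-3,0,15,0,0,0,0],
)

```text
clock: 21.02
position: [0.5149, 0.1294, 0.1094]
tool_rot: [-1.57, -0.0, -1.235]
force: [0.4, 0.1, -5.8]
grip_width: 0.022
```

Request:
drive_tool(
  steps=[15,0,0,-3,0,15,0,0,-2,0,15,0,0,-1,0,15,0,0,0,0,15,0,0,0,0],
)

```text
clock: 21.43
position: [0.5145, 0.1295, 0.103]
tool_rot: [-1.571, -0.0, -1.234]
force: [0.0, 0.4, -5.4]
grip_width: 0.0215
```

Request:
drive_tool(
  steps=[15,0,0,-1,0,15,0,0,0,0,15,0,0,0,0,15,0,0,0,0,15,0,0,0,0],
)

```text
clock: 21.85
position: [0.5149, 0.1295, 0.1025]
tool_rot: [-1.57, -0.0, -1.234]
force: [-2.3, -1.3, 6.9]
grip_width: 0.0218
```

Request:
drive_tool(
  steps=[15,0,0,0.5,0,15,0,0,0,0,18,0,0,0,0,26,0,0,0,0,32,0,0,0,0],
)

```text
clock: 22.27
position: [0.5147, 0.1297, 0.1025]
tool_rot: [-1.57, 0.0, -1.234]
force: [0.4, -0.4, 0.1]
grip_width: 0.0319
```

Request:
drive_tool(
  steps=[45,0,0,0,0,60,0,0,0,0,60,0,0,13,0,60,0,0,25,0,60,0,0,30,0],
)

```text
clock: 22.68
position: [0.5136, 0.1294, 0.1701]
tool_rot: [-1.574, 0.0, -1.234]
force: [0.6, 0.2, -0.7]
grip_width: 0.06
```

Request:
drive_tool(
  steps=[60,0,0,30,0,60,3,-35,0,0,60,3,-36,0,0,60,4,-36,0,0,60,3,-36,0,0],
)

```text
clock: 23.1
position: [0.5276, -0.015, 0.2007]
tool_rot: [-1.57, -0.0, -1.234]
force: [-0.1, 0.6, -0.6]
grip_width: 0.0602
```

Request:
drive_tool(
  steps=[60,0,0,0,0,60,0,0,-15,0,60,0,0,-20,0,60,0,0,-10,0,60,0,0,0,0],
)

```text
clock: 23.52
position: [0.5265, -0.0133, 0.1536]
tool_rot: [-1.574, 0.001, -1.234]
force: [-0.3, 0.0, 0.5]
grip_width: 0.06
```

Run:
```python
from h import *
f=cam('scene'); s=monitor.observe(); print(s['clock'],s['position'],np.degrees(s['tool_rot']),s['grip_width'])
g=cam('wrist')
print(proj(g,(.528,-.0135,.132)))
a=cv2.resize(f['frame'][90:240,140:340],None,fx=2.56,fy=2.56); 
cv2.imwrite('pics/s7.png',np.hstack([a,cv2.resize(g['frame'],None,fx=.55,fy=1)[:384]])[:,:,::-1])
```

```text
23.5667 [ 0.52707902 -0.01316158  0.15480291] [-9.00941502e+01  4.05542632e-02 -7.06923185e+01] 0.0599740880226514
(np.float64(257.08991257458445), np.float64(251.6798588999749))
```

View pics/s7.png

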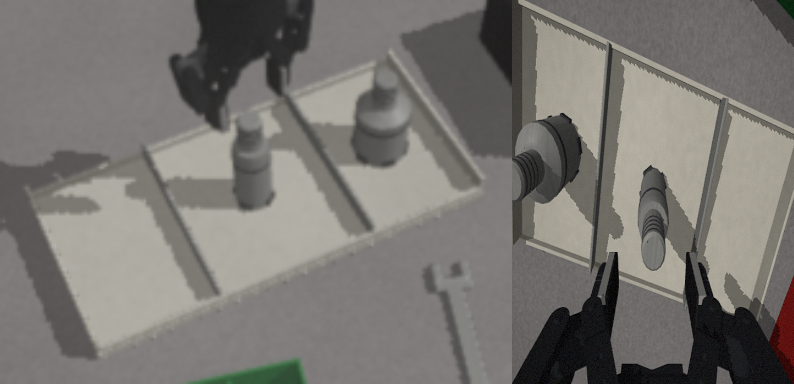

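The wide bit stands in the left bay. The slim connector's top is at (254,252), where predicted.

Request:
drive_tool(
  steps=[60,0,0,-18,0,60,0,0,-14,0,60,0,0,-6,0,60,0,0,0,0,60,0,0,0,0],
  grip_force=60,
)

```text
clock: 24.03
position: [0.5279, -0.0133, 0.1181]
tool_rot: [-1.57, -0.0, -1.234]
force: [0.5, 0.0, -0.7]
grip_width: 0.0598
```

Request:
drive_tool(
  steps=[40,0,0,0,0,30,0,0,0,0,28,0,0,0,0,26,0,0,0,0,15,0,0,0,0],
)

```text
clock: 24.45
position: [0.528, -0.0136, 0.118]
tool_rot: [-1.57, -0.001, -1.234]
force: [-0.5, -1.4, 4.2]
grip_width: 0.022
```

Request:
drive_tool(
  steps=[15,0,0,0,0,15,0,0,0,0,15,0,0,0,0,15,0,0,0,0,15,0,0,0,0],
)

```text
clock: 24.87
position: [0.528, -0.0137, 0.118]
tool_rot: [-1.57, -0.001, -1.234]
force: [-0.4, -1.3, 7.7]
grip_width: 0.0224
```

Request:
drive_tool(
  steps=[15,0,0,8,0,15,0,0,16,0,15,0,0,20,0,15,1,-10,6,0,15,2,-22,0,0],
)

```text
clock: 25.28
position: [0.5313, -0.0439, 0.1693]
tool_rot: [-1.568, -0.0, -1.231]
force: [0.4, -0.2, -3.2]
grip_width: 0.0216
```

Request:
drive_tool(
  steps=[15,2,-26,0,0,15,3,-26,0,0,15,3,-26,0,0,15,2,-22,0,0,15,1,-12,0,0],
)

```text
clock: 25.7
position: [0.5409, -0.1612, 0.1671]
tool_rot: [-1.572, -0.001, -1.237]
force: [-0.4, -0.3, -3.9]
grip_width: 0.0225
```

Request:
drive_tool(
  steps=[15,0,0,0,0,15,0,0,-15,0,15,0,0,-15,0,15,0,0,-10,0,15,0,0,0,0],
)

```text
clock: 26.12
position: [0.5404, -0.1567, 0.1255]
tool_rot: [-1.573, 0.002, -1.233]
force: [0.1, -0.5, -4.5]
grip_width: 0.0225
```

Request:
drive_tool(
  steps=[15,0,0,-4,0,15,0,0,-3,0,15,0,0,-2,0,15,0,0,0,0,15,0,0,0,0],
)

```text
clock: 26.53
position: [0.5416, -0.1574, 0.1186]
tool_rot: [-1.571, -0.0, -1.234]
force: [-0.3, -0.2, -3.7]
grip_width: 0.0221
```

Request:
drive_tool(
  steps=[15,0,0,-1,0,15,0,0,0,0,15,0,0,0,0,15,0,0,0,0,15,0,0,0,0],
)

```text
clock: 26.95
position: [0.5419, -0.1576, 0.1179]
tool_rot: [-1.57, -0.001, -1.234]
force: [-0.5, 0.3, 6.2]
grip_width: 0.0223
```

Contact. Next I'll release, rise and check.

Request:
drive_tool(
  steps=[15,0,0,0.5,0,15,0,0,0,0,18,0,0,0,0,26,0,0,0,0,32,0,0,0,0],
)

```text
clock: 27.37
position: [0.5415, -0.1575, 0.1179]
tool_rot: [-1.571, -0.0, -1.234]
force: [0.8, -0.1, -0.4]
grip_width: 0.0318
```

Request:
drive_tool(
  steps=[45,0,0,0,0,60,0,0,0,0,60,0,0,13,0,60,0,0,25,0,60,0,0,30,0],
)

```text
clock: 27.78
position: [0.5406, -0.1571, 0.1855]
tool_rot: [-1.573, 0.002, -1.234]
force: [0.6, -0.8, 0.8]
grip_width: 0.0598
```

Request:
drive_tool(
  steps=[60,0,0,40,0,60,-30,0,20,0,60,-35,0,0,0,60,-35,0,0,0,60,-25,0,0,0],
)

```text
clock: 28.2
position: [0.4139, -0.1575, 0.246]
tool_rot: [-1.571, -0.001, -1.235]
force: [0.8, -0.2, 0.5]
grip_width: 0.06
```

Request:
drive_tool(
  steps=[60,0,0,0,0,60,0,0,0,0,60,0,0,0,0,60,0,0,0,0,60,0,0,0,0],
)

```text
clock: 28.62
position: [0.4172, -0.1573, 0.2457]
tool_rot: [-1.571, 0.0, -1.234]
force: [-0.4, 1.4, -0.3]
grip_width: 0.0603
```

Run:
```python
from h import *
f=cam('scene'); g=cam('top'); s=monitor.observe(); print(s['clock'],s['position'],s['force'])
for n,p in dict(wide=(.515,.1295),slim=(.542,-.1575)).items():
  print(n,[proj(f,(*p,z)) for z in(.012,.118 if n=='wide' else .132)])
b=cv2.resize(np.clip(g['frame'][190:290,70:170,::-1].astype(int)*3,0,255).astype(np.uint8),(288,288))
a=f['frame'][:288,:,::-1]
cv2.imwrite('pics/s8.png',np.hstack([a,b]))
```

```text
28.7167 [ 0.41692177 -0.15728927  0.24560919] [-0.03083302  0.00940835 -0.59151718]
wide [(np.float64(287.2357068768772), np.float64(147.4078781102399)), (np.float64(289.64985577104983), np.float64(120.50949314196949))]
slim [(np.float64(186.3534132868668), np.float64(187.1047495647447)), (np.float64(178.6997169777556), np.float64(158.39498020711082))]
```

View pics/s8.png

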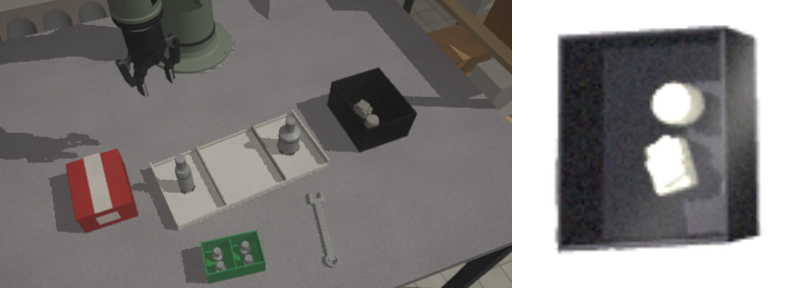

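Both bits stand upright where predicted: slim at (180,160)–(186,187) and wide at (290,120)–(287,147). Both pieces lie in the bin, the carton, tray and wrench haven't moved, and the arm is clear.

```bash
python3 -c "
from workcell import workorder
print(workorder.job_done())"
```

```text
the job is handed in; nothing more can be done
None
```

The job is done and handed in at about 29 s on the robot's clock. I put the lump and then the stub in the bin. Then I parked the slim bit in the middle bay, moved the wide bit to the left bay and the slim bit to the right bay. I lowered each bit in small steps and released it only after the wrist force showed it touching the floor.

- **Final pictures:** both bits stand upright in each other's bays, within a few pixels of where they should appear. Both pieces lie in the bin, and the carton, tray and wrench appear unmoved. The gripper is clear and touches nothing.
- **Forces:** the highest wrist force I read was about 28 N, when I pressed the slim bit 1 mm too far while parking it; I backed off before releasing.
- **Disagreement:** early position estimates from the top and wrist cameras differed by up to about 4 mm in the shelf area. The close-up looks agreed with the arm's positions.

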